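# Fit the projector lens in its bayonet mount

## Task

Fit the orange-banded lens in the projector's bayonet mount: line its white index marks up with the white marks at the mount's slots, push it down against the spring, turn it clockwise (seen from above) to the stop so that its index marks point at the green marks, then let go so that it stays locked upright. Leave the blue-banded lens standing where it is.

Things in the scene. Friction and masses are not known exactly. Their poses are not given: they have to be found in the camera images.
- lens_center (a point): The lens to fit: upright black cylinder with orange bands, 110 mm tall, loose, about 0.35 kg, standing on the bench. Point on its axis, 55 mm above its underside; z up along the lens. Plain barrel 52 mm diameter from 30 to 110 mm above the underside: grip here. White index marks on the top and sides of the barrel, at its +x and -x sides, lie over its two lugs. A half turn makes no difference.
- lens_foot (a point): Centre of the orange lens's underside, axes as the lens. Above it: steel spigot 42 mm diameter, 0 to 20 mm; dark shoulder ring 60 mm diameter, 20 to 30 mm. Two steel lugs stick out of the spigot along +x and -x to 31.5 mm from the axis, 12 mm wide, from 0 to 8 mm above the underside.
- mount_mouth (a point): Bayonet mount: centre of the bore in the top face of a square dark steel flange (96 x 96 mm, 8 mm thick, top 70 mm above the bench), z up. Bore 48 mm diameter; two entry slots 18 mm wide along +x and -x reach 35 mm from the axis, a white mark outside each. Below the flange is a chamber 17 mm deep; the lugs, once in it, can turn only clockwise seen from above, 60 degrees, to a hard stop.
- mount: Low white and blue projector housing, 200 x 170 x 45 mm, fixed; carries the flange. Origin under the bore at bench level, axes as the mouth. Lens centre above the flange's top: 45 mm resting on the spring plunger, lugs still in the slots; under 39 mm with lugs below the flange, free to turn; 35 mm fully down (shoulder on flange); 39 mm locked and released (spring lifts lugs against flange).
- lock_mark: Two green marks on the flange, 45 mm either side of the bore's axis. Origin at the centre of the bore in the flange's top face; its x axis runs through both marks and is where the lens's x axis lies (either way round) when the lens is turned to the stop: 60 degrees clockwise from the slots.
- plunger (a joint): Brass spring plunger, 34 mm diameter, in the bottom of the mount: 0 = up (its top 10 mm below the flange's top face), 0.010 m = fully down; about 0.006 when the lens is locked. It pushes up with 5 N at 0, 8 N at 0.006, 10 N at 0.010.
- other_lens_center (a point): Another lens of the same shape with blue bands, standing loose on the bench; the point is on its axis 55 mm above its underside. Not to be disturbed.
- lens_cap: Black lens cap lying on the bench, 64 mm diameter, 14 mm high, loose; origin at the centre of its underside.
- gauge_case: Shut wooden gauge block case, 90 x 160 x 28 mm, loose; origin at the centre of its underside.

How it is judged:
On the way:
1. the lens is pushed down in the slots until its lugs are below the flange (z of lens_center in the frame of mount_mouth below 0.0405 m and horizontal distance between lens_center and mount_mouth below 0.01 m and angle between the x axis of lens_center and the x axis of mount_mouth, either way round below 0.35 rad), for 0.05 s.
At the end, for the whole second after the job is handed in: The orange-banded lens sits upright (within 0.12 rad) in the mount, centred within 10 mm, its centre 33 to 41.5 mm above the flange, its index marks within 0.2 rad of the green marks, at rest and released; the blue-banded lens is within 30 mm of where it was (z of lens_center in the frame of mount_mouth between 0.033 and 0.0415 m and horizontal distance between lens_center and mount_mouth below 0.01 m and angle between the x axis of lens_center and the x axis of lock_mark, either way round below 0.2 rad and angle between lens_center's own z axis and vertical below 0.12 rad and linear speed of lens below 0.02 m/s and distance of other_lens_center from where it was at the start of the episode below 0.03 m); the robot touches nothing.
It fails at once if the blue-banded lens is knocked over or shoved away (angle between other_lens_center's own z axis and vertical above 0.4 rad or distance of other_lens_center from where it was at the start of the episode above 0.03 m).
It also fails if it takes over 54 s, if anything falls off the work surface, if the arm or the gripper's body presses on something with over 40 N, if the wrist force passes 120 N, or if a joint passes its speed limit or range.

## Robot

A 6-joint arm with a two-finger parallel gripper is mounted at the origin on the work surface. World frame = base frame: x ahead of the robot, y to its left, z up, the work surface at z = 0. Lengths are in m, angles in rad, forces in N, time in s.
With the tool pointing down it reaches from about 0.35 to 0.975 m from the base axis. Payload 4.9 kg.
Tool frame: the origin (TCP) lies at the very end of the fingers, on their centre line; the grasp point (between the pads) lies 19 mm behind it (manip.grip_depth is the distance from the TCP to the grasp point, in m); z points along the fingers, x is the direction in which the jaws open and shut, and the axes are right-handed (so a half turn about z gives the same grasp; the last joint's range is limited). The gripper opens to 85 mm and grips with 20 to 120 N. Pads are 22 mm wide; open, the fingers measure 114 mm over their backs; the gripper's body (76 mm by 85 mm) begins 54 mm behind the grasp point. The pads swing forward as they close: fully open they stand 13 mm farther back than shut.
Start: joints at [-1.442, 0.053, 1.613, -0, 1.476, -0.119], TCP at [0.153, -0.606, 0.231] pointing down, gripper open.
Joint ranges: [-3.01, 3.01], [-1.01, 2.22], [0.06, 2.58], [-1.02, 4.17], [0.09, 2.62], [-3.14, 3.14]. Speed limits (rad/s): [2.57, 2.57, 3.14, 3.14, 3.14, 3.14].

## Interface

Orientations are given as a unit quaternion [w, x, y, z].
In Python, from plant import manip gives the robot as it stands. The module is installed in compiled form; this text tells all that it offers.
- The arm moves only by the shell command python3 -m crank 'ROWS' [OPENING]. ROWS is JSON, a list of rows, each a list of 4 numbers: the shift along the tool's x, y, z in cm, then the turn about the tool's z in units of 6 degrees (1.0 is 6 degrees). A call has 1 to 10 rows; each row shifts and turns the commanded pose from where the row before left it, along the tool's axes as they then stand; what a row does not reach is not made up. A row lasts 1/12 s, in which the tool goes at most 41.7 mm and 7.16 degrees, less where a joint would pass 70% of its speed; a pose out of reach is approached as far as the arm can. A call with a gripper value outside its range is refused whole. OPENING is the opening, from 0 (shut) to 1 (fully open), set as the call begins (- or left out, the last holds). The fingers move at their own pace and stop on an object; the grip force is fixed at half the most. Time passes only in rows, so rows that do not move let the fingers close. It gives the time, the measured TCP pose, the force and the opening at its end, in the units of the state.
- manip.state(): the state, without advancing time (a new reading comes with each control period).
- manip.grab_frame(name): name is "scene" or "top" or "wrist"; returns a dict with "img" (480x640x3 uint8, red, green, blue), "intrinsics" (3x3 intrinsics, pixels), "position" and "orientation" of the camera in the world. Camera axes: x right, y up, looking along -z (the intrinsics and any distortion apply to the point x, -y, -z); pixel columns grow to the right and rows downward; lengths in m; the calibration is good to about 2 mm. A picture is of the moment at which its call begins. There is no depth.
- manip.job_done(): hands the job in, once; it reports no verdict.
The state is a dict: "time": time; "joint_pos": joint angles; "joint_vel": joint speeds; "joint_efforts": joint torques, N m; "tool_pos": TCP position; "tool_rot": TCP orientation; "contact_force": force on the tool from outside, world axes, zero at the start; "ft_torque": the same for the moment, N m; "gripper_width": opening from 0.0 (shut) to 1.0 (fully open).
Only numpy, scipy, OpenCV 4.12 (cv2) and the standard library are available. Lean on these libraries where they do the work, as an engineer would, in place of code of your own. Each camera call takes 0.05 s, during which the arm holds its last target.

## Working session

There is one attempt and no reset: what is moved stays moved. The work goes in short steps, Python scripts to look and compute and a shell command to move; the robot and the scene stay as the last step left them, time stands still between calls to the robot, and variables do not carry over. Pictures are saved under pics/ and viewed, and the job is handed in when it is done.

```bash
mkdir -p pics; cat > h.py <<'E'
import numpy as np, cv2
from plant import manip
from scipy.spatial.transform import Rotation as R
def rot(q): return R.from_quat([q[1],q[2],q[3],q[0]]).as_matrix()
def grab(n,f):
    d=manip.grab_frame(n); cv2.imwrite('pics/'+f,d['img'][:,:,::-1]); 
    np.savez('pics/'+f+'.npz',img=d['img'],K=d['intrinsics'],p=d['position'],q=d['orientation'],dist=np.array(d.get('distortion',[0]) if d.get('distortion',None) is not None else [0],float))
    return d
def load(f): return np.load('pics/'+f+'.npz')
def ray(d,u,v):
    K=d['K']; x=(u-K[0,2])/K[0,0]; y=(v-K[1,2])/K[1,1]
    return rot(d['q'])@np.array([x,-y,-1.])
def toplane(d,u,v,z):
    r=ray(d,u,v); return d['p']+r*(z-d['p'][2])/r[2]
def proj(d,P):
    c=rot(d['q']).T@(np.array(P)-d['p']); K=d['K']
    return K[0,0]*c[0]/-c[2]+K[0,2], K[1,1]*-c[1]/-c[2]+K[1,2]
E
python3 - <<'E'
from h import *
s=manip.state(); print(s)
for n in ['scene','top','wrist']:
    d=grab(n,n+'0.png'); print(n,list(d.keys()),d['position'],d['orientation'],d['intrinsics'])
E
```

```text
{'time': 0.0, 'joint_pos': array([-1.44198034e+00,  5.33385114e-02,  1.61429273e+00,  1.17149532e-05,
        1.47602066e+00, -1.19002668e-01]), 'joint_vel': array([ 0.00059568, -0.00080424, -0.00053511, -0.00110316, -0.00044952,
       -0.00102406]), 'joint_efforts': array([-4.01952420e-04, -3.93677616e+01, -3.70177853e+01, -4.10254358e-05,
        6.98913209e-03,  1.87740831e-06]), 'tool_pos': array([ 0.15322691, -0.60527868,  0.23007516]), 'tool_rot': array([-7.28614956e-04,  7.89077764e-01, -6.14292457e-01, -7.27513909e-04]), 'contact_force': array([ 0.10213798,  0.25192307, -0.1306505 ]), 'ft_torque': array([-0.03375544, -0.01392249,  0.02585426]), 'gripper_width': 0.998459223462498}
scene ['img', 'intrinsics', 'position', 'orientation'] [0.78997417 0.39211916 0.64898173] [0.25421385 0.08378618 0.29413269 0.91751902] [[495.60891872   0.         326.94149873]
 [  0.         495.60891872 236.15749869]
 [  0.           0.           1.        ]]
top ['img', 'intrinsics', 'position', 'orientation'] [0.45442212 0.02877252 1.03383282] [ 0.71458482  0.06307423 -0.05222832 -0.69473907] [[540.88247938   0.         324.24636905]
 [  0.         540.88247938 245.83234528]
 [  0.           0.           1.        ]]
wrist ['img', 'intrinsics', 'position', 'orientation'] [ 0.22282766 -0.5871811   0.37324806] [ 0.78104365 -0.11321377  0.08874169 -0.60768279] [[385.63445778   0.         315.6026997 ]
 [  0.         385.63445778 232.43849677]
 [  0.           0.           1.        ]]
```

View pics/top0.png

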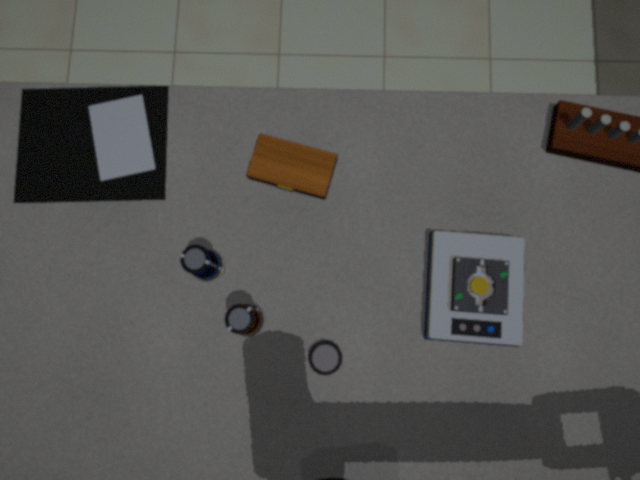

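View pics/scene0.png

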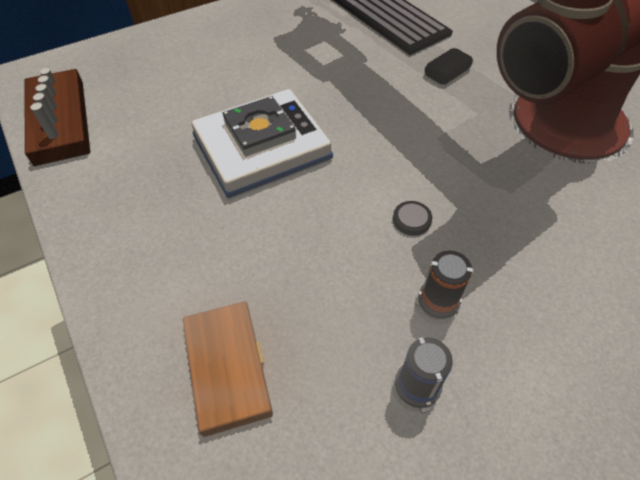

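View pics/wrist0.png

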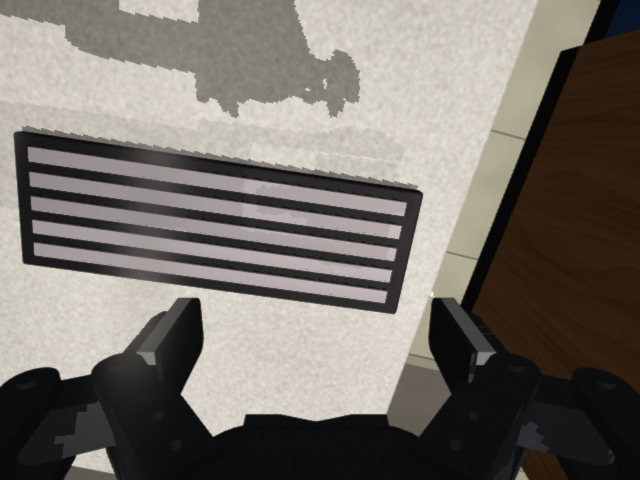

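The top picture shows the orange lens top at about (240,319), the blue at (194,258), the mount bore at (481,286) with white marks above and below it and green marks at (504,274) and (459,296). I'll zoom in for accuracy.

```bash
python3 - <<'E'
from h import *
a=load('top0.png')['img'];b=load('scene0.png')['img']
def z(i,x,y,w,h,s): return cv2.resize(i[y:y+h,x:x+w],None,fx=s,fy=s,interpolation=cv2.INTER_CUBIC)
c=np.vstack([np.hstack([z(a,200,285,80,60,5),z(a,440,255,80,60,5)]),np.hstack([z(b,410,240,80,60,5),z(b,215,90,80,60,5)])])
cv2.imwrite('pics/z0.png',c[:,:,::-1])
d=load('top0.png')
print('lens',toplane(d,240,319,.11),'blue',toplane(d,194,258,.11),'mount',toplane(d,481,286,.07), toplane(d,325,357,.014))
E
```

```text
lens [0.47673321 0.1844651  0.11      ] blue [0.57895072 0.26990694 0.11      ] mount [ 0.54817202 -0.23474574  0.07      ] [0.41403803 0.03945985 0.014     ]
```

View pics/z0.png

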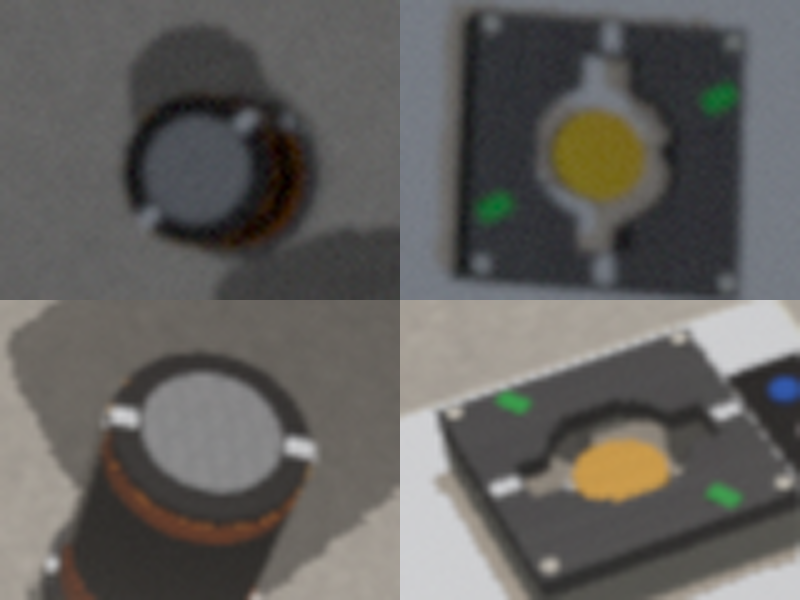

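```bash
python3 - <<'E'
from h import *
t=load('top0.png');s=load('scene0.png')
def pair(n,d,a,b,z):
    A=toplane(d,*a,z);B=toplane(d,*b,z);v=B-A
    print(n,((A+B)/2)[:2],'sep',np.linalg.norm(v),'ang',np.degrees(np.arctan2(v[1],v[0]))%180)
o=.4
f=lambda *p:[(x-o,y-o) for x,y in p]
pair('lens t',t,*f((249.2,309.2),(229.8,328.4)),.11)
pair('lens s',s,*f((434.6,263.4),(470,269.4)),.11)
pair('mw t',t,*f((482.2,262.6),(480.6,309)),.07)
pair('mw s',s,*f((280.4,112),(236.2,127.2)),.07)
pair('mg t',t,*f((503.8,274.8),(458.8,296.4)),.07)
pair('mg s',s,*f((237.8,110.4),(280,129)),.07)
S=manip.state();M=rot(S['tool_rot']);print(M)
E
```

```text
lens t [0.47774126 0.1860091 ] sep 0.04558381356111745 ang 136.7927180355561
lens s [0.47555046 0.18517543] sep 0.04507911330903569 ang 137.47442482128275
mw t [ 0.54952846 -0.23477962] sep 0.08288322072201795 ang 177.02651189078972
mw s [ 0.54757254 -0.23612642] sep 0.08302775293866513 ang 177.15422397407931
mg t [ 0.54964757 -0.23470252] sep 0.09010249844709933 ang 116.8768303670614
mg s [ 0.54768457 -0.23603035] sep 0.09004836206100686 ang 117.33538431564476
[[ 2.45221086e-01 -9.69467149e-01 -2.54922943e-04]
 [-9.69465802e-01 -2.45221172e-01  1.62366338e-03]
 [-1.63660081e-03 -1.51017422e-04 -9.99998649e-01]]
```

Both views agree within 2 mm: the lens is at (0.4766, 0.1856) with its x axis at 137.1°, and the mount is at (0.5486, -0.2354) with its slots at 177.1° and the green marks at 117.1°. I'll move above the lens.

```bash
python3 -m crank '[[-0.9,-1.3,0,0],[-1.6,-2.6,0,0],[-1.6,-2.6,0,0],[-1.6,-2.6,0,0],[-1.6,-2.6,0,0],[-1.6,-2.6,0,0],[-1.6,-2.6,0,0],[-1.6,-2.6,0,0],[-1.6,-2.6,0,0],[-1.6,-2.6,0,0]]' 1; python3 -m crank '[[-1.6,-2.6,0,0],[-1.6,-2.6,0,0],[-1.6,-2.6,0,0],[-1.6,-2.6,0,0],[-2.9,-0.9,0,0],[-2.9,-0.9,0,0],[-2.9,-0.9,0,0],[-2.9,-0.9,0,0],[-2.9,-0.9,0,0],[-2.9,-0.9,0,0]]'; python3 -m crank '[[-2.9,-0.9,0,0],[-2.9,-0.9,0,0],[-2.9,-0.9,0,0],[-2.9,-0.9,0,0],[-2.9,-0.9,0,0],[-2.9,-0.9,0,0],[-2.9,-0.9,0,0],[-2.9,-0.9,0,0],[0,0,0,0],[0,0,0,0]]'
cat > go.py <<'E'
import sys
from h import *
x,y,z,a=[float(v) for v in sys.argv[1:]]
S=manip.state();M=rot(S['tool_rot']);p=S['tool_pos'];ang=np.degrees(np.arctan2(M[1,0],M[0,0]))
print('t',S['time'],'p',p,'ang',ang,'tilt',M[:2,2],'F',S['contact_force'],'w',S['gripper_width'])
print('cm',M.T@(np.array([x,y,z])-p)*100,'units',((ang-a+90)%180-90)/6)
E
python3 go.py .4766 .1856 .2 -75.8
```

```text
time: 0.98
tool_pos: [0.3562, -0.3948, 0.2311]
tool_rot: [-0.0, 0.789, -0.614, -0.0]
contact_force: [0.1, 1.3, 0.1]
gripper_width: 1.004
time: 1.82
tool_pos: [0.4495, -0.1253, 0.231]
tool_rot: [-0.0, 0.789, -0.614, -0.0]
contact_force: [0.7, 0.4, 0.3]
gripper_width: 1.001
time: 2.65
tool_pos: [0.4621, 0.1166, 0.231]
tool_rot: [0.0, 0.79, -0.613, -0.0]
contact_force: [0.5, -0.3, -0.3]
gripper_width: 1.002
t 2.65 p [0.46208959 0.11663897 0.23098291] ang -75.59981096204604 tilt [-0.00072579 -0.00018017] F [ 0.45668059 -0.3218666  -0.27392956] w 1.0023781470583892
cm [-6.31856168 -3.12278146  3.09599468] units 0.03336483965899362
```

```bash
python3 -m crank '[[-2.1,-1,0,0],[-2.1,-1,0,0],[-2.1,-1,0,0],[0,0,1,0],[0,0,1,0],[0,0,0,0]]'
python3 go.py .4766 .1856 .06 -75.8; python3 -c "
from h import *
grab('wrist','wrist1.png');grab('scene','scene1.png')"
```

```text
time: 3.15
tool_pos: [0.4748, 0.1821, 0.208]
tool_rot: [0.002, 0.789, -0.615, -0.002]
contact_force: [-0.2, -1.0, -0.4]
gripper_width: 0.999
t 3.15 p [0.47483859 0.18211593 0.20795915] ang -75.85694850830981 tilt [-0.00518359 -0.00175571] F [-0.18983852 -1.01580879 -0.35649841] w 0.9991624533957046
cm [-0.30125725 -0.3366467  14.79416895] units -0.009491418051635966
```

View pics/wrist1.png

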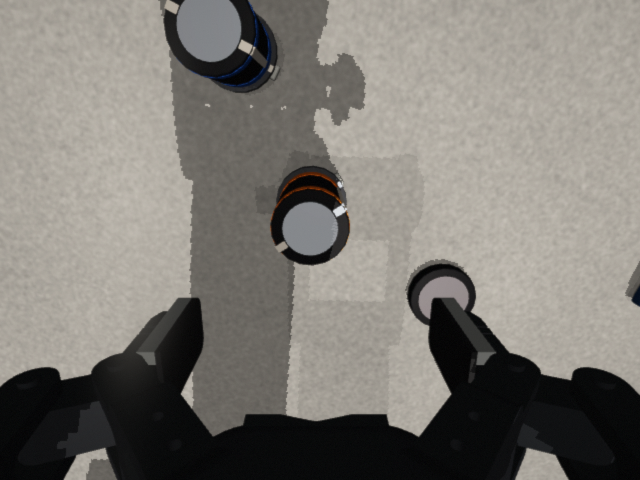

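The wrist picture shows the lens disc centre at about (310,229), with its marks at (341,211) and (281,247). I'll check that against the earlier position.

```bash
python3 -c "
from h import *
d=load('wrist1.png'); print(toplane(d,310,229,.11),d['p'])
A=toplane(d,341,211,.11);B=toplane(d,281,247,.11);print((A+B)/2,np.degrees(np.arctan2(*(B-A)[1::-1])))"; python3 go.py .4766 .1856 .06 -75.8
```

```text
[0.47589069 0.18667846 0.11      ] [0.54516527 0.20072922 0.35062464]
[0.47581699 0.1862717  0.11      ] 136.11496224054636
t 3.25 p [0.47579041 0.18219299 0.20998529] ang -75.89276017548922 tilt [-0.00232781 -0.00087476] F [ 0.15656802 -0.05283978  0.26287328] w 1.0021905377981402
cm [-0.31490734 -0.19861649 14.99799572] units -0.015460029248203
```

```bash
python3 -m crank '[[-0.36,-0.14,0,0],[0,0,1.5,0],[0,0,2,0],[0,0,2,0],[0,0,2,0],[0,0,2,0],[0,0,2,0],[0,0,2,0],[0,0,1,0],[0,0,0.5,0]]' 1
python3 go.py .4763 .186 .06 -75.8
```

```text
time: 4.08
tool_pos: [0.4761, 0.1868, 0.0598]
tool_rot: [0.001, 0.789, -0.615, -0.001]
contact_force: [0.7, 0.1, 0.3]
gripper_width: 0.997
t 4.0833 p [0.47614655 0.18681276 0.05984929] ang -75.84258285476251 tilt [-0.00244379 -0.00055244] F [0.70699632 0.07011954 0.26935817] w 0.9971524552644101
cm [ 0.08255945  0.00503773 -0.01506341] units -0.007097142460419074
```

Close.

```bash
python3 -m crank '[[0,0,0,0],[0,0,0,0],[0,0,0,0],[0,0,0,0],[0,0,0,0],[0,0,0,0],[0,0,0,0],[0,0,0,0]]' 0
python3 -m crank '[[0,0,0,0],[0,0,0,0],[0,0,0,0],[0,0,-0.5,0],[0,0,-1,0],[0,0,-1.5,0],[0,0,-1.5,0],[0,0,-1.5,0],[0,0,0,0],[0,0,0,0]]'
python3 go.py .4763 .186 .16 -75.8; python3 -c "
from h import *
grab('scene','scene2.png');grab('wrist','wrist2.png')"
```

```text
time: 4.75
tool_pos: [0.4786, 0.1876, 0.0632]
tool_rot: [-0.001, 0.789, -0.614, 0.001]
contact_force: [0.6, -1.0, 6.0]
gripper_width: 0.597
time: 5.58
tool_pos: [0.4771, 0.1875, 0.1218]
tool_rot: [-0.0, 0.789, -0.614, 0.0]
contact_force: [0.4, 1.0, -3.8]
gripper_width: 0.593
t 5.5833 p [0.47714139 0.18746813 0.1217998 ] ang -75.79577989133918 tilt [0.00107689 0.00035411] F [ 0.35995591  0.9713553  -3.76827353] w 0.5931122292067899
cm [ 0.12137715  0.11327116 -3.8201604 ] units 0.0007033514434695576
```

View pics/scene2.png

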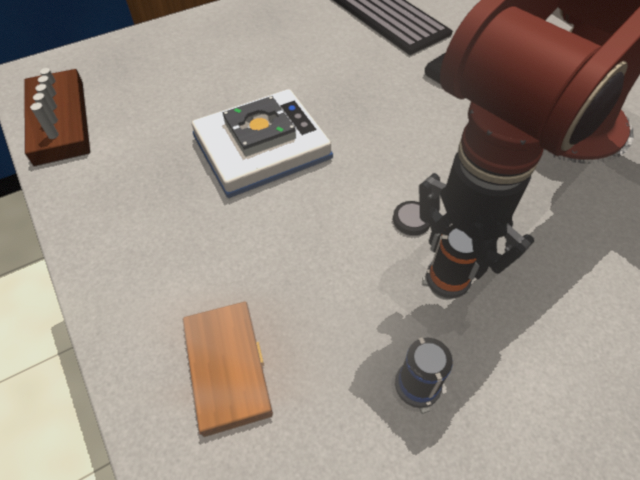

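View pics/wrist2.png

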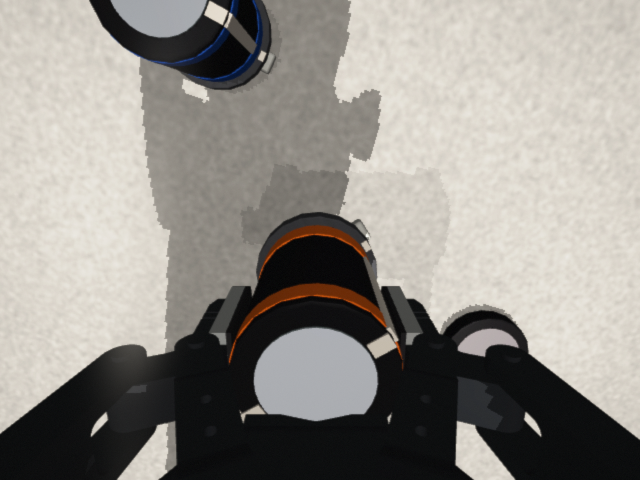

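The lens is held and off the bench. The wrist view shows its disc centred near (316,378) and one mark at (383,345). I'll work out where it sits in the hand.

```bash
python3 -c "
from h import *
d=load('wrist2.png')
for z in (.168,.172,.176):
  C=toplane(d,316,378,z);A=toplane(d,383,345,z);L=toplane(d,253,378,z);Rr=toplane(d,379,378,z);T=toplane(d,316,327,z)
  print(z,C,np.degrees(np.arctan2(*(A-C)[1::-1])),np.linalg.norm(A-C),np.linalg.norm(L-Rr)/2,np.linalg.norm(T-C))
"; python3 go.py .4763 .186 .2 -75.8
```

```text
0.168 [0.47556346 0.18764243 0.168     ] -45.71042303890975 0.021936504403612802 0.018366426031985777 0.016741342938874082
0.172 [0.47851504 0.18839878 0.172     ] -45.71042303890978 0.021018581607432273 0.01759789150027861 0.016040809251303703
0.176 [0.48146661 0.18915514 0.176     ] -45.71042303890981 0.020100658811251743 0.01682935696857145 0.015340275563733215
t 5.6833 p [0.4759265  0.18714219 0.11990816] ang -75.79765950914785 tilt [-0.00246093 -0.00051153] F [-0.7045626   0.08207601 -4.03023202] w 0.5960772615587878
cm [ 0.11902778  0.01192814 -8.00919267] units 0.00039008180869141523
```

```bash
python3 -m crank '[[0,0,-1,0],[0,0,-2,0],[0,0,-2,-0.7],[0,0,-2,-1],[0,0,-1,-1],[0,0,0,-1],[0,0,0,-1],[0,0,0,-1],[0,0,0,-1],[0,0,0,0]]'
python3 go.py .5486 -.2354 .2 -35.5
```

```text
time: 6.52
tool_pos: [0.4766, 0.1872, 0.2008]
tool_rot: [0.0, 0.952, -0.305, -0.001]
contact_force: [0.5, 0.0, -3.4]
gripper_width: 0.595
t 6.5167 p [0.47656365 0.18724987 0.20080581] ang -35.508438174518304 tilt [-0.00145712 -0.00027987] F [ 0.48509376  0.04130816 -3.3608081 ] w 0.5949392779580278
cm [30.41251105 30.22086061  0.08191344] units -0.0014063624197172924
```

```bash
python3 -m crank '[[1,1,0,0],[1.8,1.8,0,0],[2,2,0,0],[2,2,0,0],[2,2,0,0],[2,2,0,0],[2,2,0,0],[2,2,0,0],[2,2,0,0],[2,2,0,0]]'
python3 -m crank '[[2,2,0,0],[2,2,0,0],[2,2,0,0],[2,2,0,0],[1.8,1.8,0,0],[1,0.8,0,0],[0.8,0.8,0,0],[0,0,0,0],[0,0,0,0]]'
python3 go.py .5486 -.2354 .2 -35.5
```

```text
time: 7.35
tool_pos: [0.5202, -0.0763, 0.201]
tool_rot: [-0.0, 0.952, -0.307, -0.0]
contact_force: [0.5, -0.2, -3.6]
gripper_width: 0.596
time: 8.1
tool_pos: [0.5482, -0.2346, 0.2009]
tool_rot: [-0.0, 0.952, -0.306, -0.001]
contact_force: [1.0, 0.2, -3.8]
gripper_width: 0.591
t 8.1 p [ 0.54824599 -0.23464477  0.20093326] ang -35.65398015603088 tilt [-0.00083833  0.00128337] F [ 0.99915496  0.15394306 -3.80200595] w 0.5905243024553399
cm [0.07291977 0.04078305 0.09319918] units -0.025663359338480518
```

```bash
python3 -m crank '[[0.07,0.04,1,0],[0,0,1.5,0],[0,0,1.5,0],[0,0,1,0],[0,0,0,0],[0,0,0,0]]'
python3 go.py .5486 -.2354 .15 -35.5
python3 - <<'E'
from h import *
grab('scene','scene3.png');grab('wrist','wrist3.png');grab('top','top3.png')
b=load('scene3.png')['img'];cv2.imwrite('pics/z3.png',cv2.resize(b[20:170,190:350],None,fx=4.5,fy=4,interpolation=cv2.INTER_CUBIC)[:,:,::-1])
E
```

```text
time: 8.6
tool_pos: [0.5482, -0.2349, 0.1503]
tool_rot: [-0.0, 0.952, -0.305, -0.001]
contact_force: [0.8, -0.1, -3.2]
gripper_width: 0.599
t 8.6 p [ 0.54821659 -0.23485342  0.15025425] ang -35.55744007379413 tilt [-0.00173358  0.00117365] F [ 0.77373143 -0.14861208 -3.21647974] w 0.5994581884202088
cm [0.06302994 0.0221687  0.02529385] units -0.009573345632356714
```

View pics/z3.png

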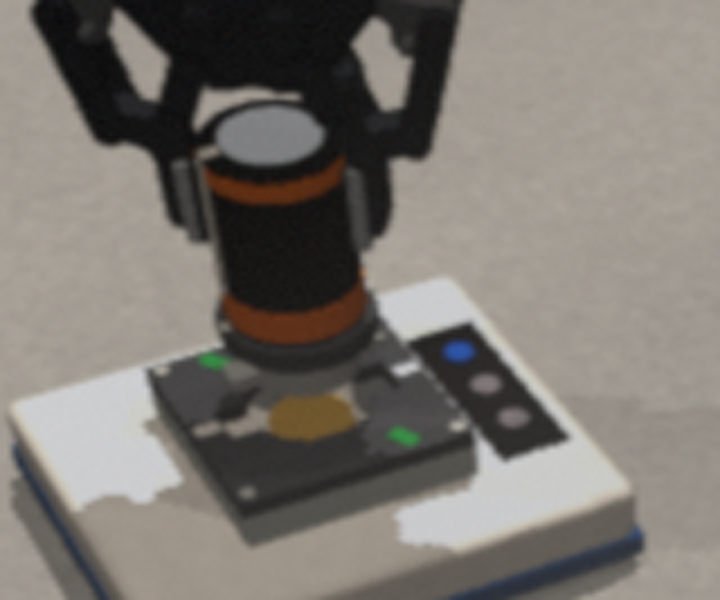

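View pics/wrist3.png

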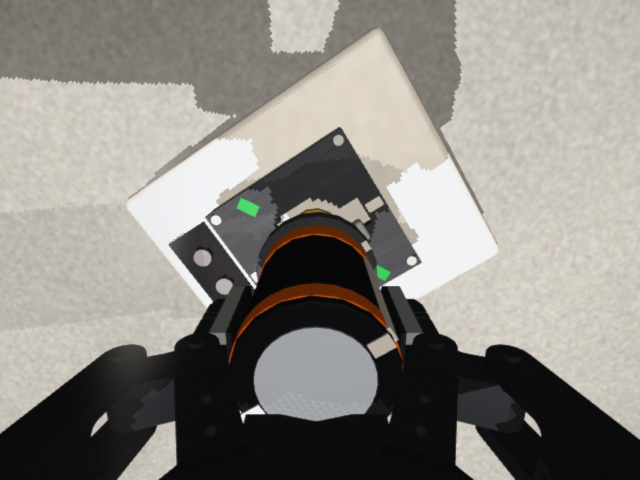

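View pics/top3.png

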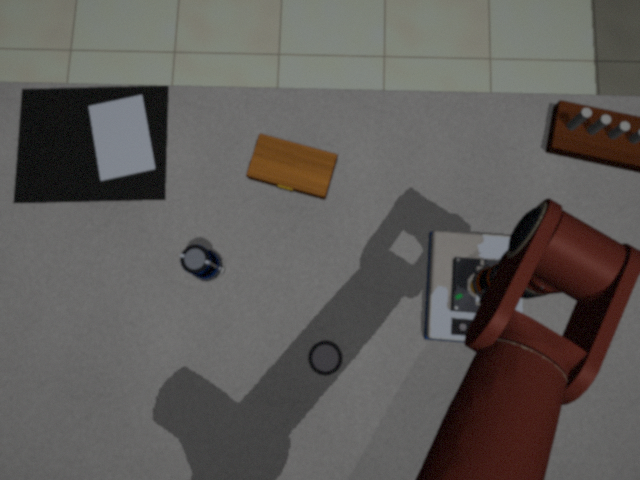

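The scene zoom shows the lens held upright just above the bore, its disc at px (250,53.7) and the white mark on its left. The wrist view has the top mark at (381,345) and the slot mark at (374,204).

```bash
python3 -c "
from h import *
s=load('scene3.png');w=load('wrist3.png')
z=.2
for z in (.198,.2,.202):
  C=toplane(s,250-.4,53.6-.4,z); A=toplane(s,190+206/4.5-.4,20+153/4-.4,z)
  Cw=toplane(w,316,378,z)
  Aw=toplane(w,381.5,345,z)
  for c in (C,Cw):
    print(z,c[:2],np.degrees(np.arctan2(*(Aw-c)[1::-1])),np.linalg.norm(Aw-c))
  print(A,np.degrees(np.arctan2(*(A-C)[1::-1])))
# mount in wrist frame: white mark and green marks
for p in ((374,204),(248,207),(383,272)): print(p,toplane(w,*p,.07))
"
```

```text
0.198 [ 0.54616776 -0.23710637] -1.2219461031026786 0.02335262744751298
0.198 [ 0.54782104 -0.23573715] -4.9193570927354076 0.021774244674564257
[ 0.56969327 -0.23745205  0.198     ] -0.8418357667858944
0.2 [ 0.54724899 -0.2343159 ] -5.06145356487045 0.022787053611775947
0.2 [ 0.54870248 -0.23449772] -4.919357092735376 0.021323249435756867
[ 0.57067017 -0.23466005  0.2       ] -0.8418357667859385
0.202 [ 0.54833021 -0.23152543] -9.07730873200158 0.02232871748561061
0.202 [ 0.54958392 -0.23325829] -4.919357092735417 0.02087225419694948
[ 0.57164706 -0.23186804  0.202     ] -0.8418357667859792
(374, 204) [ 0.59011347 -0.23615772  0.07      ]
(248, 207) [ 0.52803197 -0.19404012  0.07      ]
(383, 272) [ 0.57093971 -0.27593315  0.07      ]
```

Lens yaw (about 177°), slot angle (177.1°) and centring all agree within tolerance. Inserting, watching the force.

```bash
python3 -m crank '[[0.05,0.02,0.5,0],[0,0,0.5,0],[0,0,0.5,0],[0,0,0.5,0],[0,0,0.4,0],[0,0,0.3,0],[0,0,0,0]]'
python3 go.py .5486 -.2354 .11 -35.5
python3 -m crank '[[0,0,0.3,0],[0,0,0.3,0],[0,0,0,0]]'
python3 go.py .5486 -.2354 .11 -35.5
```

```text
time: 9.33
tool_pos: [0.5499, -0.2359, 0.1256]
tool_rot: [-0.001, 0.952, -0.306, 0.001]
contact_force: [0.2, 1.1, -3.6]
gripper_width: 0.593
t 9.3333 p [ 0.5499066  -0.2359225   0.12562035] ang -35.60577041270583 tilt [0.00226018 0.00079998] F [ 0.20178711  1.11295437 -3.64853355] w 0.59325944006737
cm [-0.1387953   0.03666086  1.56177726] units -0.017628402117637165
time: 9.58
tool_pos: [0.5495, -0.2361, 0.1182]
tool_rot: [-0.0, 0.952, -0.306, 0.0]
contact_force: [1.4, 2.1, 2.1]
gripper_width: 0.591
t 9.5833 p [ 0.54952549 -0.23613905  0.11820168] ang -35.61606181485121 tilt [0.00118615 0.00062522] F [1.43087753 2.11711049 2.09270434] w 0.591492966160099
cm [-0.11876799 -0.0052008   0.82010335] units -0.019343635808534525
```

```bash
python3 -m crank '[[0,0,0.2,0],[0,0,0.2,0],[0,0,0,0],[0,0,0,0]]'
python3 -m crank '[[0,0,0.2,0],[0,0,0.1,0],[0,0,0,0],[0,0,0,0]]'
python3 go.py .5486 -.2354 .11 -35.5
python3 - <<'E'
from h import *
grab('scene','scene4.png');grab('wrist','wrist4.png')
b=load('scene4.png')['img'];cv2.imwrite('pics/z4.png',cv2.resize(b[20:170,190:350],None,fx=4.5,fy=4,interpolation=cv2.INTER_CUBIC)[:,:,::-1])
E
```

```text
time: 9.92
tool_pos: [0.5495, -0.2362, 0.1148]
tool_rot: [-0.0, 0.952, -0.306, 0.0]
contact_force: [1.7, 3.9, 5.1]
gripper_width: 0.593
time: 10.25
tool_pos: [0.5497, -0.2361, 0.1132]
tool_rot: [-0.0, 0.952, -0.306, 0.0]
contact_force: [-0.9, 6.2, 10.6]
gripper_width: 0.597
t 10.25 p [ 0.54965747 -0.23614809  0.11318379] ang -35.607469741150034 tilt [0.00100138 0.00063298] F [-0.92326211  6.1518487  10.62084376] w 0.5969007557774092
cm [-0.12967307  0.00109699  0.31831978] units -0.017911623525004455
```

View pics/z4.png

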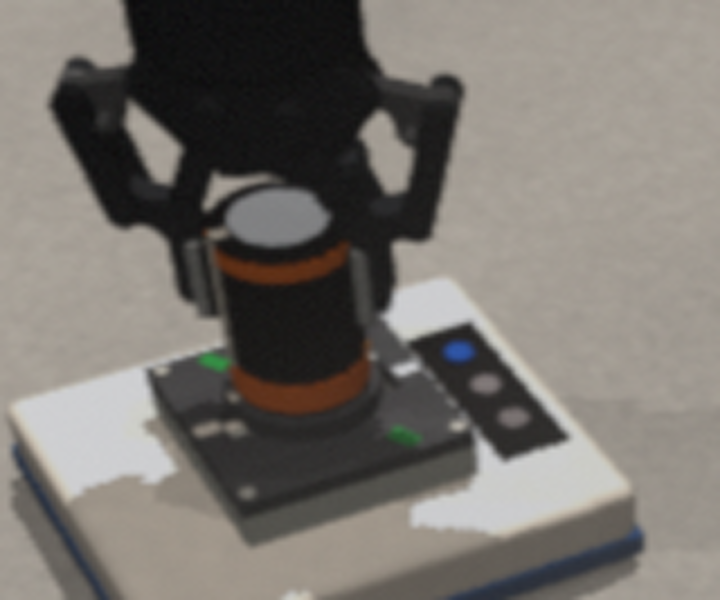

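View pics/wrist4.png

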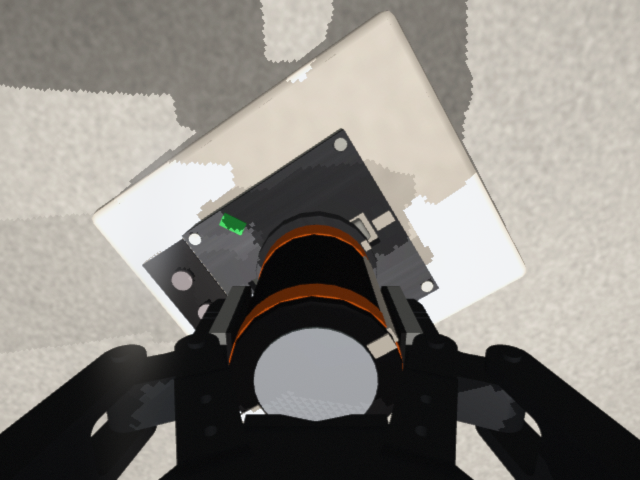

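The shoulder is almost on the flange (by estimate the lens centre is about 38 mm above it), with a +y side load of 6 N. I'll recentre slightly and push further down.

```bash
python3 -m crank '[[-0.1,-0.06,0,0],[0,0,0.1,0],[0,0,0.1,0],[0,0,0,0],[0,0,0,0]]'
python3 -m crank '[[0,0,0.1,0],[0,0,0.1,0],[0,0,0,0],[0,0,0,0]]'
python3 go.py .5486 -.2354 .11 -35.5
```

```text
time: 10.77
tool_pos: [0.5497, -0.236, 0.1131]
tool_rot: [0.0, 0.952, -0.306, 0.001]
contact_force: [-2.1, 5.5, 16.6]
gripper_width: 0.594
time: 11.1
tool_pos: [0.5498, -0.2361, 0.1131]
tool_rot: [0.0, 0.952, -0.306, 0.001]
contact_force: [-5.5, 7.1, 24.6]
gripper_width: 0.594
t 11.1 p [ 0.5498295  -0.23605459  0.1130657 ] ang -35.6015603737825 tilt [ 0.0016761  -0.00116939] F [-5.54777363  7.10929432 24.61631804] w 0.5936843745494478
cm [-0.13870146  0.01835871  0.30628657] units -0.0169267289637484
```

```bash
python3 - <<'E'
from h import *
grab('scene','scene5.png');grab('wrist','wrist5.png')
def disc(f,x0,y0,x1,y1):
    g=cv2.cvtColor(load(f)['img'],cv2.COLOR_RGB2HSV)[y0:y1,x0:x1]
    m=((g[...,2]>95)&(g[...,1]<40)).astype(np.uint8)
    n,l,st,c=cv2.connectedComponentsWithStats(m)
    for i in range(1,n):
        if st[i,4]>60: print(f,c[i]+[x0,y0],st[i])
for f in('scene3.png','scene4.png','scene5.png'): disc(f,230,38,272,90)
s=load('scene5.png')
for z in (.158,.160,.162,.164,.166,.17): print(z,toplane(s,251.2,73.8,z)[:2])
for z in (.05,.06,.07,.08,.1): print(z, proj(s,[.549,-.2355,z+.0]))
b=load('scene5.png')['img'];cv2.imwrite('pics/z5.png',cv2.resize(b[60:150,215:305],None,fx=6.6,fy=6.6,interpolation=cv2.INTER_CUBIC)[:,:,::-1])
E
```

```text
scene3.png [240.97777778  44.87777778] [ 3  4 23 10 90]
scene3.png [248.73584906  53.58490566] [  4   9  28  14 265]
scene3.png [233.43529412  84.48235294] [ 0 39  9 13 85]
scene4.png [250.52631579  74.04048583] [  7  29  26  14 247]
scene5.png [250.46721311  74.18442623] [  7  30  26  13 244]
0.158 [ 0.54634373 -0.24213167]
0.16 [ 0.54733615 -0.23954807]
0.162 [ 0.54832857 -0.23696446]
0.164 [ 0.54932099 -0.23438086]
0.166 [ 0.55031341 -0.23179726]
0.17 [ 0.55229826 -0.22663005]
0.05 (np.float64(258.8618336167121), np.float64(128.38631093567963))
0.06 (np.float64(258.2453343513814), np.float64(124.031378214115))
0.07 (np.float64(257.6171224152568), np.float64(119.59370752972373))
0.08 (np.float64(256.97686081928026), np.float64(115.07091840168822))
0.1 (np.float64(255.65877479001225), np.float64(105.75999736495692))
```

View pics/z5.png

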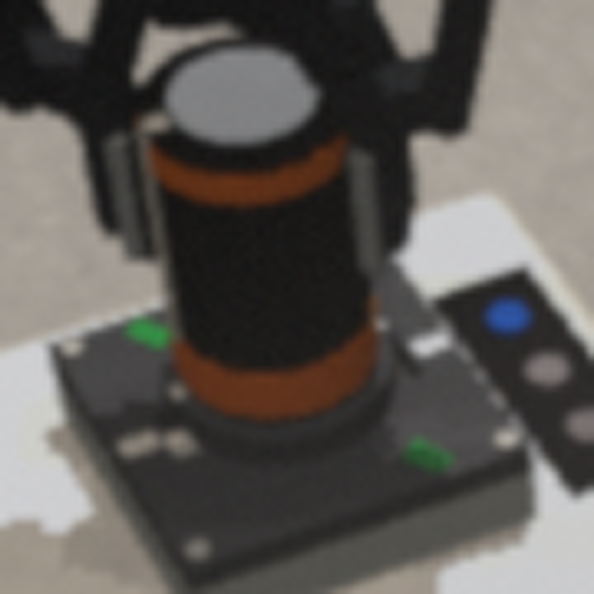

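View pics/wrist5.png

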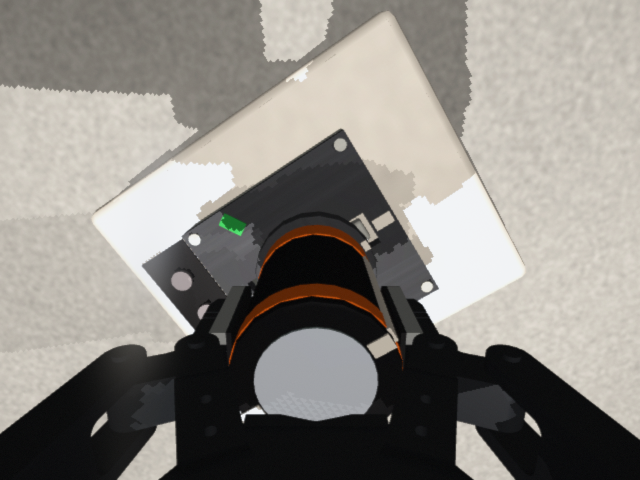

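The shoulder looks seated and z won't go lower. I'll ease the press load a little and try the turn, watching the torque.

```bash
python3 -m crank '[[0,0,-0.2,0],[0,0,0,0.5],[0,0,0,0.5],[0,0,0,0.5],[0,0,0,0.5],[0,0,0,0]]'
python3 go.py .549 -.2354 .113 -95.5; python3 -c "
from h import *
print(manip.state()['ft_torque']);grab('wrist','wrist6.png')"
```

```text
time: 11.7
tool_pos: [0.5504, -0.2363, 0.1132]
tool_rot: [0.0, 0.915, -0.404, 0.002]
contact_force: [-1.0, 4.2, 15.7]
gripper_width: 0.596
t 11.7 p [ 0.55040143 -0.23626492  0.11321947] ang -47.69302196803763 tilt [ 0.00408285 -0.00214507] F [-1.00849722  4.24030124 15.73363454] w 0.5959172273269184
cm [-0.15838895  0.04545785  0.02118876] units 7.967829671993731
[ 1.19927817  0.43156782 -0.202186  ]
```

View pics/wrist6.png

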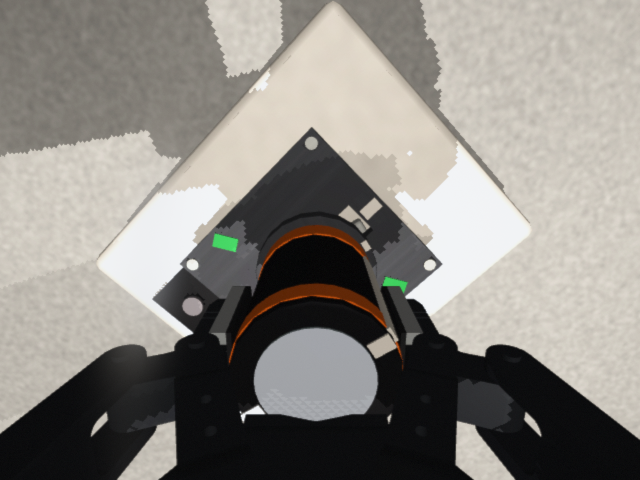

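The lens turned 12° with the hand (its top mark still at (381,345), the slot now left behind) at low torque, so the lugs are under the flange. Continuing.

```bash
python3 -m crank '[[-0.1,0.03,0,0],[0,0,0,0.7],[0,0,0,0.7],[0,0,0,0.7],[0,0,0,0.7],[0,0,0,0.7],[0,0,0,0.7],[0,0,0,0.7],[0,0,0,0.7],[0,0,0,0]]'
python3 go.py .549 -.2354 .113 -95.5; python3 -c "
from h import *
print(manip.state()['ft_torque'])"
```

```text
time: 12.58
tool_pos: [0.5492, -0.2365, 0.1133]
tool_rot: [0.0, 0.759, -0.652, 0.002]
contact_force: [-2.2, 1.5, 15.2]
gripper_width: 0.595
t 12.5833 p [ 0.54915618 -0.23649911  0.11326104] ang -81.33370902019195 tilt [ 0.00338588 -0.0036853 ] F [-2.16867401  1.49906293 15.24045219] w 0.5948659934833195
cm [-0.1111168  -0.00104982  0.02564599] units 2.3610484966346754
[ 0.80016139  0.50211082 -0.07840602]
```

```bash
python3 -m crank '[[0,0,0,0.5],[0,0,0,0.5],[0,0,0,0.5],[0,0,0,0.4],[0,0,0,0.3],[0,0,0,0.2],[0,0,0,0]]'
python3 go.py .549 -.2354 .113 -95.5; python3 -c "
from h import *
print(manip.state()['ft_torque']);grab('wrist','wrist7.png')"
```

```text
time: 13.17
tool_pos: [0.5508, -0.2361, 0.1133]
tool_rot: [0.002, -0.672, 0.741, -0.004]
contact_force: [3.6, 2.2, 11.3]
gripper_width: 0.598
t 13.1667 p [ 0.55078265 -0.23614211  0.11325016] ang -95.57643400325344 tilt [ 0.00788719 -0.00349778] F [ 3.62680424  2.15355255 11.25058151] w 0.598214611580868
cm [-0.05660505  0.18483049  0.02334994] units -0.012739000542239864
[ 0.96711837 -0.55317205  0.29100676]
```

View pics/wrist7.png

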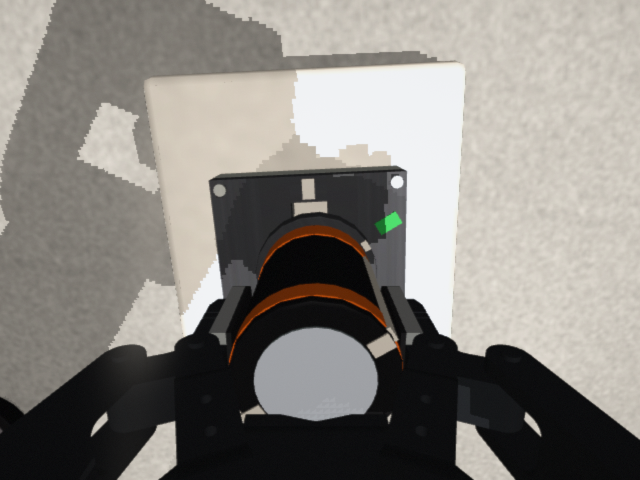

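The shoulder mark at (366,245) now points at the green mark at (390,222), and the torque has changed sign. I'll turn slightly more to make sure it's at the stop.

```bash
python3 -m crank '[[0,0.15,0,0.3],[0,0,0,0.3],[0,0,0,0]]'
python3 go.py .549 -.2354 .113 -95.5; python3 -c "
from h import *
print(manip.state()['ft_torque'])"
```

```text
time: 13.47
tool_pos: [0.55, -0.2361, 0.1135]
tool_rot: [0.002, -0.649, 0.761, -0.005]
contact_force: [5.1, 3.0, 11.0]
gripper_width: 0.591
t 13.4667 p [ 0.55002032 -0.23605268  0.1134699 ] ang -99.10121464654388 tilt [ 0.00959499 -0.00437663] F [ 5.07812054  2.97636211 10.96454489] w 0.5910447299996553
cm [-0.04843822  0.11154223  0.04572297] units -0.6002024410906467
[ 0.83953521 -0.88972708  0.76409148]
```

It's at the stop (torque rising). I'll ease up so the lugs seat, then release.

```bash
python3 -m crank '[[0,0,-0.2,0],[0,0,-0.2,0],[0,0,-0.2,0],[0,0,0,0]]'; python3 go.py .549 -.2354 .113 -95.5
python3 -m crank '[[0,0,0,0],[0,0,0,0],[0,0,0,0],[0,0,0,0],[0,0,0,0],[0,0,0,0],[0,0,0,0]]' 1
python3 go.py .549 -.2354 .113 -95.5
python3 -c "
from h import *
grab('wrist','wrist8.png')"
```

```text
time: 13.8
tool_pos: [0.5487, -0.2356, 0.1157]
tool_rot: [0.002, -0.649, 0.761, -0.004]
contact_force: [9.1, -0.3, -1.7]
gripper_width: 0.595
t 13.8 p [ 0.54871096 -0.2356269   0.11568503] ang -99.0866282124199 tilt [ 0.00723366 -0.00341545] F [ 9.11241539 -0.25911071 -1.72932106] w 0.5945330147477517
cm [-0.02756861 -0.02289509  0.26862607] units -0.5977713687366494
time: 14.38
tool_pos: [0.546, -0.2347, 0.1152]
tool_rot: [-0.0, -0.648, 0.762, 0.0]
contact_force: [-0.7, 0.4, -0.6]
gripper_width: 0.999
t 14.3833 p [ 0.5460209  -0.23468327  0.11521182] ang -99.20490567849573 tilt [-0.00025431 -0.00010349] F [-0.69713822  0.39457868 -0.59558441] w 0.9992263567199129
cm [ 0.02306347 -0.30559056  0.22111356] units -0.6174842797492891
```

View pics/wrist8.png

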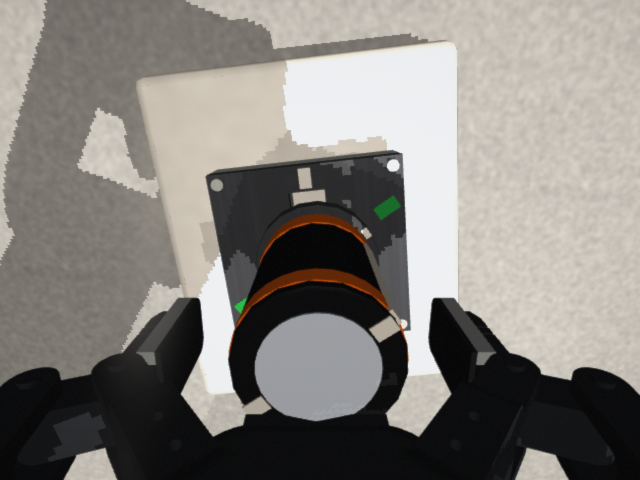

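The lens stands free, and both pads are clear at (190,340) and (445,340). Retreating upward and then away.

```bash
python3 -m crank '[[0,0,-0.8,0],[0,0,-1.5,0],[0,0,-2,0],[0,0,-2,0],[0,0,-2,0],[0,0,-2,0],[0,0,-2,0],[0,0,-1,0],[0,0,0,0]]'
python3 go.py .45 -.40 .25 -99
python3 -c "
from h import *
grab('wrist','wrist9.png');grab('scene','scene9.png')
b=load('scene9.png')['img'];cv2.imwrite('pics/z9.png',cv2.resize(b[60:150,215:305],None,fx=6.6,fy=6.6,interpolation=cv2.INTER_CUBIC)[:,:,::-1])"
```

```text
time: 15.18
tool_pos: [0.5475, -0.2354, 0.2524]
tool_rot: [0.001, -0.648, 0.762, -0.003]
contact_force: [0.4, 0.7, 1.1]
gripper_width: 0.996
t 15.1833 p [ 0.54753841 -0.23541721  0.25236729] ang -99.19818468628512 tilt [ 0.00545912 -0.00329885] F [0.40851629 0.65739909 1.12140885] w 0.9960209807454897
cm [17.80518299  6.99909387  0.23777057] units -0.03303078104751952
```

View pics/wrist9.png

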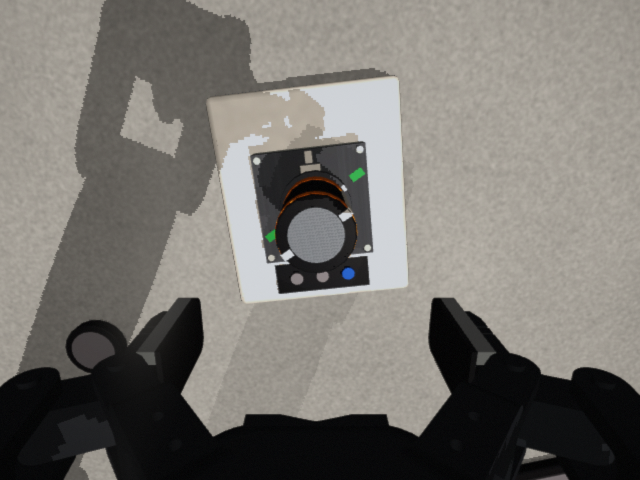

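View pics/z9.png

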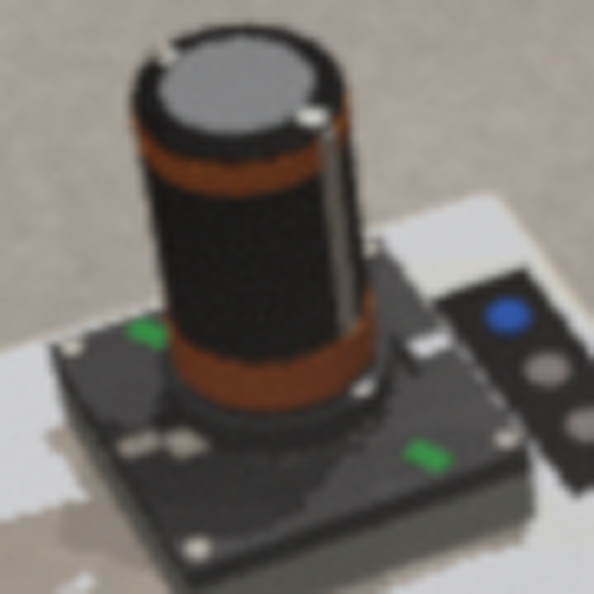

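The lens stands in the mount. I'll measure its index angle against the green marks, plus height, centring and tilt.

```bash
python3 - <<'E'
from h import *
s=load('scene9.png');w=load('wrist9.png')
def pair(n,d,a,b,z):
    A=toplane(d,*a,z);B=toplane(d,*b,z);v=B-A
    print(n,((A+B)/2)[:2],'sep',np.linalg.norm(v),'ang',np.degrees(np.arctan2(v[1],v[0]))%180)
q=lambda x,y:(215+x/6.6-.4,60+y/6.6-.4)
for z in(.160,.164,.168,.172):
  pair('w%.3f'%z,w,(347,216),(288,256),z); pair('s',s,q(168,54),q(312,116),z)
pair('green w',w,(357,174),(270.5,236),.07); pair('green s',s,q(148,334),q(429,457),.07)
E
python3 -c "
from h import *
grab('top','top9.png')"
```

```text
w0.160 [ 0.54720384 -0.23619963] sep 0.0461274033292456 ang 116.10600848352728
s [ 0.54626067 -0.24295406] sep 0.04380841997977599 ang 115.99862377746386
w0.164 [ 0.54839785 -0.23636282] sep 0.045345244282594004 ang 116.10600848352733
s [ 0.54825431 -0.23775899] sep 0.043450055506673316 ang 115.99862377746396
w0.168 [ 0.54959186 -0.236526  ] sep 0.04456308523594228 ang 116.1060084835273
s [ 0.55024795 -0.23256392] sep 0.0430916910335706 ang 115.9986237774639
w0.172 [ 0.55078587 -0.23668919] sep 0.04378092618929059 ang 116.10600848352726
s [ 0.55224159 -0.22736886] sep 0.04273332656046782 ang 115.99862377746406
green w [ 0.54814887 -0.2332458 ] sep 0.09246293826707264 ang 116.94874879847092
green s [ 0.54822376 -0.2356855 ] sep 0.09061726911413147 ang 117.51723951403756
```

View pics/top9.png

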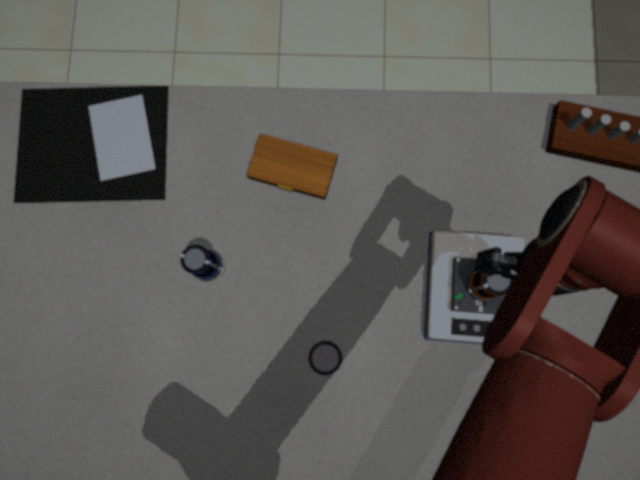

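Index marks are within about 1° of the green marks, lens top at about z 0.165, centred within 2 mm, and the blue lens is still at (194,258). Handing in.

```bash
python3 -c "
from h import *
print(manip.job_done()); print(manip.state()['time'])"
```

```text
the job is handed in; nothing more can be done
None
the job is handed in; nothing more can be done
```

I fitted the orange-banded lens in the bayonet mount and handed the job in about 15 s into the 54 s allowed; the interface gave no verdict.

I gripped the lens by its barrel, lined it up with the slots and pushed it down against the spring to a hard stop. I then turned it clockwise until the torque rose at the stop, eased up, opened the gripper and backed straight up about 13 cm clear.

**Last checks (wrist and scene pictures):**
- **Index marks:** about 116.0° against about 117.1° for the green marks, so 1° off with 0.2 rad (11°) allowed.
- **Centring:** the lens axis is within about 2 mm of the bore.
- **Height:** the lens top is at about 0.165 m, which puts its centre about 40 mm above the flange. The nominal locked height is 39 mm and the limit is 41.5 mm; this estimate is only good to about 2 mm.
- **Upright:** the lens looks upright in the pictures, but I did not measure its tilt separately.
- **Blue-banded lens:** in the same place in the top picture as at the start.

**Checks that were less clear:**
- **Insertion depth:** I did not measure it precisely. The picture estimate was about 38 mm above the flange, where 35 mm was expected. The turn then ran freely, which shows the lugs were below the flange.
- **Side load:** there was up to about 9 N, and about 25 N of press at the hardest point, both within the limits.
- **Green-mark position:** the wrist and scene views differed by about 2 mm, which is about the calibration error.

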